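# Shut and bolt the drawer of the tray sealer

## Task

Get the tray sealer ready for its sealing stroke. Push its drawer, with the moon cake in it, fully home with the fingertips; then press the spring catch on its top down with one fingertip and, keeping the catch down, push the bolt with the other fingertip all the way through the keeper on the drawer. Let go so that the catch springs back up and locks the bolt; do not pick up the cake or anything else, and leave the other things on the table where they are.

Things in the scene. Friction and masses are not known exactly. Their poses are not given: they have to be found in the camera images.
- sealer: low bench tray sealer, white box with a steel top deck, fixed to the table, 200 x 200 mm, deck 100 mm high. Origin: on the table under its middle. Its x points from the drawer front (-x side) to the back, where a film roll lies across the deck (x 47 to 93 mm, top 154 mm high); y points along the drawer front to the keeper's end; z up. The front looks to the robot's left, its y roughly away from the robot
- drawer (a joint): how far the sealer's drawer stands out, in m: 0 fully home against a stop, 0.11 fully out; starts 0.07 to 0.095 out. It opens along the sealer's -x, so push it along +x to shut it; about 2 N of friction, stays where it is left. With the bolt through the keeper it cannot open
- drawer_lip (a point): middle of the outer edge of the drawer's pull lip, a steel ledge 140 mm long (sealer y -85 to +55 mm), 12 mm thick, that sticks out 16 mm from the top of the drawer front; 84 mm above the table. Push on this edge. With the drawer home it lies at sealer x = -131 mm, y = 0. The front panel below is 16 mm farther back and reaches down to 12 mm above the table
- keeper (a point): mouth of the keeper, a steel eye 20 mm long and 23 mm wide (top 125 mm above the table) that rides on the drawer front over the deck. Only with the drawer home does it stand in line with the bolt, at sealer x = -70 mm, y = 66 mm, with 4 mm of play
- bolt (a joint): how far the bolt has slid, in m: 0 drawn (as it starts), 0.036 fully home against a stop. A flat bar 14 mm wide along the sealer's y, at sealer x = -70 mm, top 116 mm above the table; slides along +y with about 2 N of friction. While the catch is up the bolt can move only 1.5 mm, as the tooth stands in a notch of it. A second notch takes the tooth at 0.033 or more
- bolt_tab (a point): middle of the top edge of the rear face of the bolt's upright push tab (24 mm wide in x, 10 mm thick in y, 40 mm tall), 156 mm above the table. Push this face along the sealer's +y; it starts at sealer x = -70, y = -25 mm. Behind it the bar is free for 43 mm, then comes a saddle; in front, from y = 26 mm, are two more (tops 120.5 mm above the table)
- bolt_end (a point): the bolt's leading end, 111 mm above the table; 10 mm short of the keeper's mouth when drawn, 6 mm past its far side when fully home
- catch (a joint): angle of the spring catch, in rad: 0 up (at rest), 0.40 pressed right down. A rocker on an axle along the sealer's y at x = -43 mm, 128 mm above the table, between cheeks at y = -70 and 53 mm (tops 134 mm): press plate on the +x side, tooth on the -x side. The tooth is clear of the bolt beyond 0.18. The press plate needs 2.5 N to start, 7 N to stay right down; let go, it springs up
- catch_tooth (a point): bottom of the catch's tooth, at sealer x = -70 mm, y = 44 mm; it stands in the bolt's notch with the catch up and rises as the press plate goes down; 8 mm wide in y
- catch_pad (a point): top of the ribbed press plate, at sealer x = -14.5, y = -18 mm; 135 mm above the table when up, about 123 mm when right down. The plate spans x -38 to +2, y -66 to +30 mm, so a fingertip pressing it can slide along y. It is 55.5 mm from the bolt's centre line: with the closing line along the sealer's x, one fingertip presses here while the other stands as low behind the tab
- cake: the moon cake that is to be sealed, about 75 mm across and 31 mm high, loose in an oblong black tray (inside 105 x 85 mm, rim 48 mm above the table) in the drawer and riding in with it; origin in the middle of its underside, 29 mm above the table
- spare_cake: another moon cake, 75 mm across, 32 mm high, on the free end of the dark oven tray on the robot's left, loose; leave it alone; origin in the middle of its underside
- second_cake: another moon cake, 74 mm across, 29 mm high, on the free end of the same oven tray, loose; leave it alone; origin in the middle of its underside
- date_stamp: black self-inking stamp standing upright, 36 x 62 mm, 97 mm high, loose; leave it alone; origin in the middle of its underside
- tape_roll: roll of brown tape lying flat, 102 mm across, 49 mm high, loose; leave it alone; origin in the middle of its underside
- tape_dispenser: heavy green tape dispenser behind the sealer, 70 x 216 mm, 120 mm high, loose; leave it alone; origin in the middle of its underside
Things that resemble listed ones, but are neither listed nor needed, are in the scene too. Leave any green or orange look-alike of the cake alone.

How it is judged (in metres and radians):
On the way, in this order (a step that is already met when the one before it is completed fails the run):
1. the drawer is fully home, the bolt still drawn (value of joint each of drawer, bolt below 0.004 m), for 0.1 s.
2. a fingertip holds the catch down while another fingertip slides the bolt (value of joint drawer below 0.004 m and value of joint catch above 0.18 rad and contact force between the fingers and catch above 0.5 N and contact force between the fingers and bolt above 0.3 N and value of joint bolt between 0.008 and 0.032 m), for 0.05 s.
3. the bolt is home with the catch still held down (value of joint drawer below 0.004 m and value of joint catch above 0.15 rad and contact force between the fingers and catch above 0.3 N and value of joint bolt above 0.032 m), for 0.05 s.
At the end, for the whole second after the job is handed in: the drawer within 4 mm of fully home, the bolt at 0.0315 m or more, the catch sprung back up (under 0.05 rad) with its tooth in the second notch, and the cake lying flat (under 0.15 rad) and still in its tray in the drawer (value of joint drawer below 0.004 m and value of joint bolt above 0.0315 m and value of joint catch below 0.05 rad and z of cake in the frame of sealer below 0.036 m and angle between cake's own z axis and vertical below 0.15 rad and linear speed of cake below 0.02 m/s); the robot touches nothing.
It fails at once if the cake is lifted or tipped in its tray (z of cake in the frame of sealer above 0.045 m or angle between cake's own z axis and vertical above 0.35 rad).
It fails at once if a bystander (two cakes on the oven tray, date stamp, tape roll, tape dispenser) is moved more than 25 mm (distance of any of spare_cake, second_cake, date_stamp, tape_roll, tape_dispenser from where it was at the start of the episode above 0.025 m).
It also fails if it takes over 45 s, if anything falls off the work surface, if the arm or the gripper's body presses on something with over 40 N, if the wrist force passes 120 N, or if a joint passes its speed limit or range.

## Robot

A 6-joint arm with a two-finger parallel gripper is mounted at the origin on the work surface; the furniture and walls round the work are solid. World frame = base frame: x ahead of the robot, y to its left, z up, the work surface at z = 0. Lengths are in m, angles in degrees, forces in N, time in s.
With the tool pointing down it reaches from about 0.35 to 0.875 m from the base axis. Payload 4.2 kg.
Tool frame: the origin (TCP) lies on the centre line of the jaws, within the pads' length; the fingertips stand 25 mm ahead of it and the grasp point (between the pads) lies 6 mm ahead of it; z points along the fingers, y is the line along which they close (so a half turn about z gives the same grasp; the last joint's range is limited). The gripper opens to 87 mm and grips with 3 to 60 N. Pads are 19 mm wide; open, the fingers measure 117 mm over their backs; the gripper's body (75 mm by 190 mm) begins 51 mm behind the grasp point.
Start: joints at [81.795, 22.042, 0.453, 0, -68.411, -14.817], TCP at [0.244, 0.575, 0.248] pointing down, gripper open.
Joint ranges: [-179.83, 179.83], [-69.29, 118.12], [-61.27, 80.66], [-181.25, 117.63], [-171.15, -9.14], [-177.46, 177.46]. Speed limits (degrees/s): [159.86, 159.86, 180, 180, 180, 180].

## Interface

Orientations are given as a 3x3 rotation matrix whose columns are the frame's x, y, z axes.
In Python, from station import r gives the robot as it stands.
- The arm moves only by the tool move_arm, never from a script. Its argument "series" is a list of rows, each an object with "grip": the opening, from 0 (shut) to 1 (fully open); "xyz": the shift along the tool's x, y, z in mm, a list of three; "angular": the turn, a rotation vector about the tool's x, y, z in rad, a list of three. A call has 1 to 10 rows; each row is the pose to reach, as a shift and turn from the pose commanded when the call began, along the tool's axes at that moment; what a row does not reach only later rows make up. A row lasts 1/10 s, in which the tool goes at most 50 mm and 8.59 degrees, less where a joint would pass 70% of its speed; a pose out of reach is approached as far as the arm can. A call with a gripper value outside its range is refused whole. The fingers move at their own pace and stop on an object; the grip force is fixed at half the most. Time passes only in rows, so rows that repeat a pose let the fingers close. It gives the time, the measured TCP pose, the force, the opening and the grip force at its end, in the units of the state.
- r.sense(): the state, without advancing time (a new reading comes with each control period).
- r.capture(name): name is "scene" or "top" or "wrist"; returns a dict with "img" (480x640x3 uint8, red, green, blue), "camera_matrix" (3x3 intrinsics, pixels), "k1" (the pictures are not rectified: a ray, as slopes to the right and down, at radius r is drawn at 1 + k1 r^2 times it, then the intrinsics apply), "rvec" (rotation vector, rad) and "tvec" (3), from world to camera coordinates, as OpenCV has them; the wrist camera has in their place "hand_eye" (4x4, takes a point from camera to tool coordinates, whose origin is the TCP and whose axes are the flange's). Camera axes: x right, y down, z forward; pixel columns grow to the right and rows downward; lengths in m; the calibration is good to about 2 mm. A picture is of the moment at which its call begins: read the wrist's pose just before it. There is no depth.
- r.finish_job(): hands the job in; it is judged then, once.
The state is a dict: "time_s": time; "joints": joint angles; "joint_velocities": joint speeds; "effort": joint torques, N m; "tcp_pos": TCP position; "ee_rot": TCP orientation; "wrist_force": force on the tool from outside, world axes, zero at the start; "moment": the same for the moment, N m; "gripper_width": opening from 0.0 (shut) to 1.0 (fully open); "gripper_force": force on a finger pad.
Only numpy, scipy, OpenCV 4.12 (cv2) and the standard library are available. Lean on these libraries where they do the work, as an engineer would, in place of code of your own. Each camera call takes 0.05 s, during which the arm holds its last target. There are 200 camera calls.

## Working session

There is one attempt and no reset: what is moved stays moved. The work goes in short steps, Python scripts to look and compute and a tool call to move; the robot and the scene stay as the last step left them, time stands still between calls to the robot, and variables do not carry over. Pictures are saved under pics/ and viewed, at most 10 in all, crops included, and the job is handed in when it is done.

Besides the shell and the picture viewer there is one more tool, called after ">>>" in YAML: its name, and indented under it one key for each argument. move_arm: Moves the arm, as the interface text tells. Its arguments: {"type":"object","properties":{"series":{"type":"array"}},"required":["series"]}

```bash
mkdir -p pics; ls; python3 - <<'E'
from station import r
import cv2,pickle
d={}
for n in ("scene","top","wrist"):
    s=r.sense(); c=r.capture(n); d[n]=(s,c); cv2.imwrite(f"pics/{n}0.png",c["img"][:,:,::-1])
    print(n,c["camera_matrix"].tolist(),c["k1"],c.get("rvec"),c.get("tvec"),c.get("hand_eye"))
pickle.dump(d,open("c0.pkl","wb"))
s=r.sense();print(s)
E
```

```text
pics
scene [[485.5201018026686, 0.0, 315.926280461415], [0.0, 485.5201018026686, 242.32939100238957], [0.0, 0.0, 1.0]] 0.044209942496772264 [ 1.80282211 -0.98341341  0.65630251] [-0.2278076   0.2551809   0.88892327] None
top [[488.79011647732096, 0.0, 316.0537552178728], [0.0, 488.79011647732096, 230.4913854808027], [0.0, 0.0, 1.0]] -0.12058225358445056 [ 2.10983306 -2.1404932   0.2014333 ] [0.02717136 0.48123305 1.31315467] None
wrist [[368.2639237597387, 0.0, 319.76748832839746], [0.0, 368.2639237597387, 232.4671532105468], [0.0, 0.0, 1.0]] -0.06362198764281672 None None [[-2.31641215e-04 -9.70397390e-01 -2.41513666e-01  6.56699878e-02]
 [ 9.99999966e-01 -1.95651471e-04 -1.72998614e-04 -2.03133750e-04]
 [ 1.20624900e-04 -2.41513698e-01  9.70397403e-01 -1.37205865e-01]
 [ 0.00000000e+00  0.00000000e+00  0.00000000e+00  1.00000000e+00]]
{'time_s': 0.15, 'joints': array([ 8.17958122e+01,  2.20802550e+01,  3.97040349e-01, -1.95309044e-02,
       -6.84111235e+01, -1.48162999e+01]), 'joint_velocities': array([-0.00563059, -0.0691969 ,  0.24192336,  0.11164357,  0.02407519,
       -0.00708169]), 'effort': array([-3.44355976e-04, -3.91051269e+01,  1.87586617e+01,  4.22233343e+00,
        1.23829697e-02, -1.34777674e-04]), 'tcp_pos': array([0.244242  , 0.57484841, 0.24671265]), 'ee_rot': array([[ 9.20315952e-01, -3.91175469e-01, -5.48677725e-04],
       [-3.91175837e-01, -9.20314595e-01, -1.58440912e-03],
       [ 1.14825862e-04,  1.67278646e-03, -9.99998594e-01]]), 'wrist_force': array([-0.03811875,  0.42399467,  0.19915475]), 'moment': array([0.0298114 , 0.04977056, 0.05096945]), 'gripper_force': 0.0, 'gripper_width': 0.9988487841206897}
```

View pics/scene0.png

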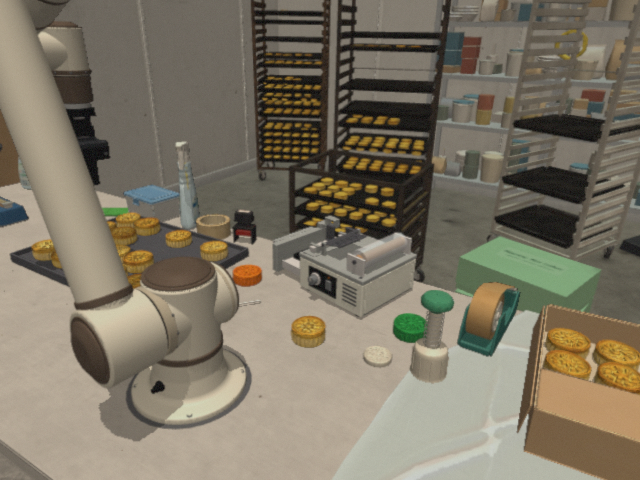

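View pics/top0.png

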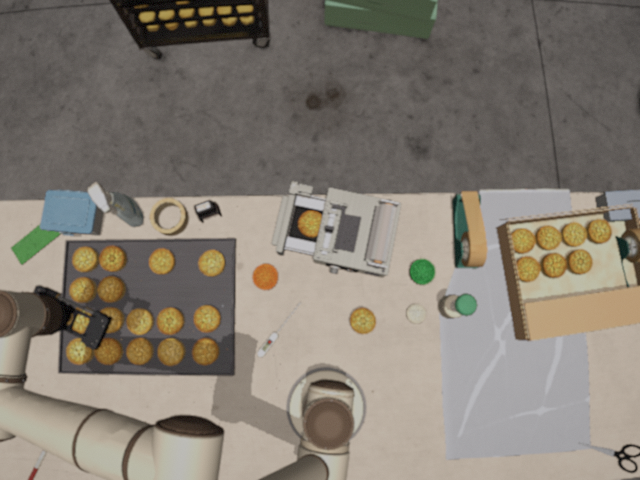

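The scene view shows the sealer at about (355,265), with its drawer out towards the robot's left. In the top view its body is at about (358,232), with the drawer lip at (284,222). The cake is in the drawer at (311,223).

Things that could be taken for it, in the top view: the orange cake (265,276), the green cake (422,271), a loose cake (362,320), and the cakes on the oven tray and in the box. The sealer itself is the only one, and its cake is the one in the drawer. I'll check this in an enlarged crop.

```bash
cat > h.py <<'E'
import numpy as np, cv2
from scipy.spatial.transform import Rotation as R
def pose(c,s=None):
    """camera->world rotation, camera centre"""
    if "hand_eye" in c and c["hand_eye"] is not None:
        T=np.eye(4);T[:3,:3]=s["ee_rot"];T[:3,3]=s["tcp_pos"];T=T@c["hand_eye"];return T[:3,:3],T[:3,3]
    M=cv2.Rodrigues(np.array(c["rvec"],float))[0];return M.T,-M.T@np.array(c["tvec"])
def dist(c): return np.array([c["k1"],0,0,0,0.])
def world(c,uv,z,s=None):
    Rm,o=pose(c,s);p=cv2.undistortPoints(np.array(uv,float).reshape(-1,1,2),c["camera_matrix"],dist(c)).reshape(-1,2)
    d=np.c_[p,np.ones(len(p))]@Rm.T; z=np.broadcast_to(z,len(p))
    return o+d*((z-o[2])/d[:,2])[:,None]
def pix(c,X,s=None):
    Rm,o=pose(c,s);return cv2.projectPoints(np.array(X,float).reshape(-1,3),cv2.Rodrigues(Rm.T)[0],-Rm.T@o,c["camera_matrix"],dist(c))[0].reshape(-1,2)
E
python3 - <<'E'
import pickle,cv2
d=pickle.load(open("c0.pkl","rb"))
i=d["top"][1]["img"][170:290,260:420,::-1]
cv2.imwrite("pics/topcrop.png",cv2.resize(i,None,fx=5,fy=5,interpolation=cv2.INTER_CUBIC))
E
```

```text
(no output)
```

View pics/topcrop.png

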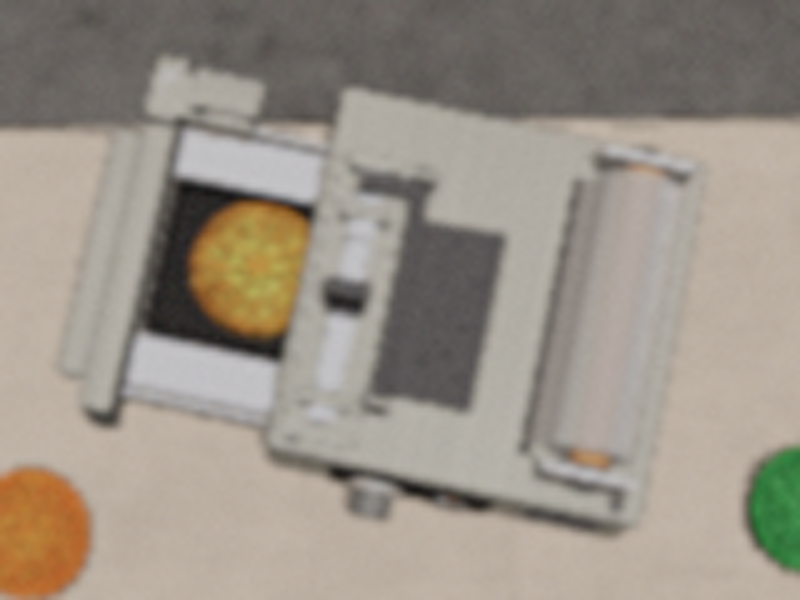

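The crop confirms the sealer:
- Deck corners at crop pixels (345,90), (268,458), (632,528) and (703,160).
- Dark press plate with its right edge from (505,237) to (468,410).
- Black tab at (345,292).
- Lip outer edge from (110,130) to (62,375), with the cake in its tray at (255,270).

Next I fit the pose.

```bash
python3 - <<'E'
import pickle,numpy as np
from h import *
from scipy.optimize import least_squares
c=pickle.load(open("c0.pkl","rb"))["top"][1]
P=np.array([[-100,100,100],[-100,-100,100],[100,-100,100],[100,100,100],[2,30,135],[2,-66,135],[-38,-66,135],[-70,-20,156]])/1e3
uv=np.array([[345,90],[268,458],[632,528],[703,160],[505,237],[468,410],[373,392],[345,290]])/5+[259.6,169.6]
W=lambda q:P@R.from_euler('z',q[2]).as_matrix().T+[q[0],q[1],0]
f=lambda q:(pix(c,W(q))-uv).ravel()
w0=world(c,uv[:4],.1).mean(0);print(w0)
q=least_squares(f,[w0[0],w0[1],-1.7],loss='soft_l1').x
print(q,np.degrees(q[2]));print(f(q).reshape(-1,2).round(2))
Rz=R.from_euler('z',q[2]).as_matrix()
L=world(c,np.array([[110,130],[62,375]])/5+[259.6,169.6],.084)
print("lip in sealer",(L-[q[0],q[1],0])@Rz)
np.save("q.npy",q)
E
```

```text
[ 0.46863913 -0.08900091  0.1       ]
[ 0.47068175 -0.08717906 -1.80013491] -103.14013270836487
[[-1.02 -0.61]
 [-1.46 -2.62]
 [ 0.06 -0.59]
 [-0.34  0.78]
 [-0.05 -0.26]
 [ 0.02  0.79]
 [ 3.81  1.11]
 [ 1.21  0.21]]
lip in sealer [[-0.21838548  0.05379076  0.084     ]
 [-0.21289938 -0.08391813  0.084     ]]
```

```bash
cat >> h.py <<'E'
def go(s,xs,ys,z,yaw):
    """tool-frame shift (mm) and turn to TCP at sealer (xs,ys) mm, height z mm, tool x at sealer yaw (deg)"""
    q=np.load("q.npy");Rz=R.from_euler('z',q[2]).as_matrix()
    t=Rz@[xs/1e3,ys/1e3,z/1e3]+[q[0],q[1],0]
    T=Rz@R.from_euler('z',yaw,degrees=True).as_matrix()@np.diag([1,-1,-1.])
    M=s["ee_rot"];return (M.T@(t-s["tcp_pos"])*1e3).round(1).tolist(),R.from_matrix(M.T@T).as_rotvec().round(4).tolist()
def where(s):
    q=np.load("q.npy");Rz=R.from_euler('z',q[2]).as_matrix()
    return ((s["tcp_pos"]-[q[0],q[1],0])@Rz*1e3).round(1), (Rz.T@s["ee_rot"]).round(3).tolist(), (s["wrist_force"]@Rz).round(2), round(float(s["gripper_width"]),3), s["time_s"]
E
python3 - <<'E'
from station import r
from h import *
s=r.sense();print(go(s,-265,-15,200,0))
E
```

```text
([407.1, 262.1, 47.2], [0.0013, -0.0013, 1.3982])
```

>>> move_arm:
  series:
    - {"grip": 0.47, "xyz": [407, 262, 47], "angular": [0, 0, 1.398]}
    - {"grip": 0.47, "xyz": [407, 262, 47], "angular": [0, 0, 1.398]}
    - {"grip": 0.47, "xyz": [407, 262, 47], "angular": [0, 0, 1.398]}
    - {"grip": 0.47, "xyz": [407, 262, 47], "angular": [0, 0, 1.398]}
    - {"grip": 0.47, "xyz": [407, 262, 47], "angular": [0, 0, 1.398]}
    - {"grip": 0.47, "xyz": [407, 262, 47], "angular": [0, 0, 1.398]}
    - {"grip": 0.47, "xyz": [407, 262, 47], "angular": [0, 0, 1.398]}
    - {"grip": 0.47, "xyz": [407, 262, 47], "angular": [0, 0, 1.398]}
    - {"grip": 0.47, "xyz": [407, 262, 47], "angular": [0, 0, 1.398]}
    - {"grip": 0.47, "xyz": [407, 262, 47], "angular": [0, 0, 1.398]}

```text
time_s: 1.15
tcp_pos: [0.5173, 0.1723, 0.2]
ee_rot: [[-0.232, -0.973, -0.001], [-0.973, 0.232, -0.001], [0.001, 0.001, -1.0]]
wrist_force: [-0.3, 0.6, 0.4]
gripper_width: 0.475
gripper_force: 0.0
```

```bash
python3 - <<'E'
from station import r
from h import *
s=r.sense();print(where(s));print(go(s,-255,-15,93,0))
E
```

```text
(array([-263.3,  -13.6,  200. ]), [[1.0, -0.005, 0.001], [-0.005, -1.0, -0.001], [0.001, 0.001, -1.0]], array([-0.55, -0.42,  0.37]), 0.475, 1.15)
([8.3, 1.3, 107.0], [0.0006, -0.0007, -0.0049])
```

>>> move_arm:
  series:
    - {"grip": 0.47, "xyz": [0, 1, 50], "angular": [0, 0, 0]}
    - {"grip": 0.47, "xyz": [0, 1, 90], "angular": [0, 0, 0]}
    - {"grip": 0.47, "xyz": [0, 1, 107], "angular": [0, 0, 0]}
    - {"grip": 0.47, "xyz": [8, 1, 107], "angular": [0, 0, 0]}
    - {"grip": 0.47, "xyz": [24, 1, 107], "angular": [0, 0, 0]}
    - {"grip": 0.47, "xyz": [32, 1, 107], "angular": [0, 0, 0]}
    - {"grip": 0.47, "xyz": [40, 1, 107], "angular": [0, 0, 0]}
    - {"grip": 0.47, "xyz": [48, 1, 107], "angular": [0, 0, 0]}

```text
time_s: 1.95
tcp_pos: [0.5054, 0.1285, 0.0951]
ee_rot: [[-0.227, -0.974, 0.003], [-0.974, 0.227, 0.002], [-0.003, -0.003, -1.0]]
wrist_force: [-0.5, 2.7, 1.5]
gripper_width: 0.471
gripper_force: 1.3
```

```bash
python3 - <<'E'
from station import r
from h import *
s=r.sense();print(where(s))
c=r.capture("scene");cv2.imwrite("pics/scene1.png",cv2.resize(c["img"][170:340,220:440,::-1],None,fx=3.5,fy=3.5,interpolation=cv2.INTER_CUBIC))
E
```

```text
(array([-218. ,  -15.3,   95.1]), [[1.0, 0.0, -0.003], [0.0, -1.0, 0.003], [-0.003, -0.003, -1.0]], array([-2.49, -1.13,  1.55]), 0.471, 1.95)
```

View pics/scene1.png

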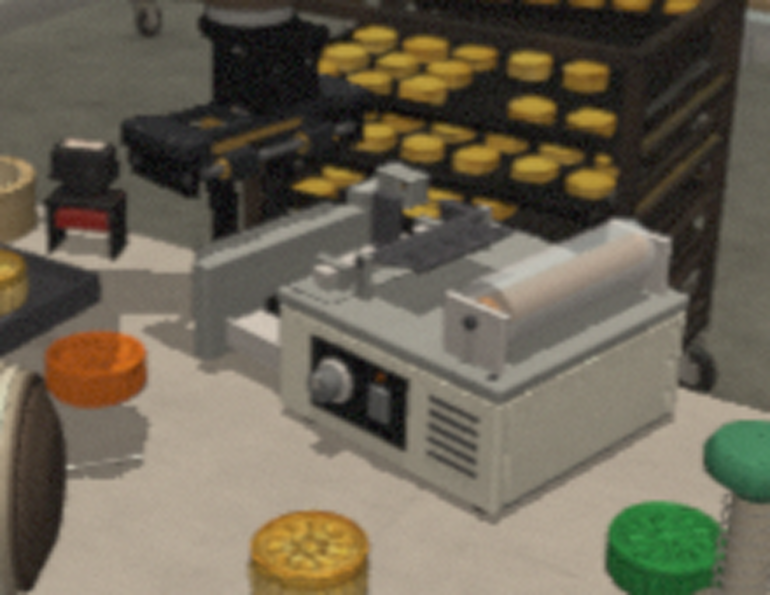

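The view shows the fingers behind the lip at crop (225,210), in contact with about 2.5 N. I keep pushing.

>>> move_arm:
  series:
    - {"grip": 0.47, "xyz": [7, 0, 1], "angular": [0, 0, 0]}
    - {"grip": 0.47, "xyz": [15, 0, 1], "angular": [0, 0, 0]}
    - {"grip": 0.47, "xyz": [23, 0, 1], "angular": [0, 0, 0]}
    - {"grip": 0.47, "xyz": [31, 0, 1], "angular": [0, 0, 0]}
    - {"grip": 0.47, "xyz": [39, 0, 1], "angular": [0, 0, 0]}
    - {"grip": 0.47, "xyz": [47, 0, 1], "angular": [0, 0, 0]}
    - {"grip": 0.47, "xyz": [55, 0, 1], "angular": [0, 0, 0]}
    - {"grip": 0.47, "xyz": [62, 0, 1], "angular": [0, 0, 0]}
    - {"grip": 0.47, "xyz": [66, 0, 1], "angular": [0, 0, 0]}
    - {"grip": 0.47, "xyz": [68, 0, 1], "angular": [0, 0, 0]}

```text
time_s: 3.0
tcp_pos: [0.4886, 0.0615, 0.0923]
ee_rot: [[-0.228, -0.974, -0.001], [-0.974, 0.228, -0.0], [0.001, 0.001, -1.0]]
wrist_force: [0.5, 1.9, 0.6]
gripper_width: 0.47
gripper_force: 1.1
```

```bash
python3 - <<'E'
from station import r
from h import *
s=r.sense();print(where(s))
E
```

```text
(array([-148.8,  -16.3,   92.3]), [[1.0, -0.0, 0.001], [-0.0, -1.0, -0.001], [0.001, 0.001, -1.0]], array([-1.92,  0.05,  0.64]), 0.47, 3.0)
```

>>> move_arm:
  series:
    - {"grip": 0.47, "xyz": [2, 0, 0], "angular": [0, 0, 0]}
    - {"grip": 0.47, "xyz": [4, 0, 0], "angular": [0, 0, 0]}
    - {"grip": 0.47, "xyz": [6, 0, 0], "angular": [0, 0, 0]}
    - {"grip": 0.47, "xyz": [8, 0, 0], "angular": [0, 0, 0]}
    - {"grip": 0.47, "xyz": [9, 0, 0], "angular": [0, 0, 0]}
    - {"grip": 0.47, "xyz": [10, 0, 0], "angular": [0, 0, 0]}

```text
time_s: 3.6
tcp_pos: [0.4877, 0.0564, 0.0925]
ee_rot: [[-0.228, -0.974, 0.004], [-0.974, 0.228, 0.007], [-0.007, -0.002, -1.0]]
wrist_force: [-3.0, 22.7, 0.1]
gripper_width: 0.47
gripper_force: 10.8
```

>>> move_arm:
  series:
    - {"grip": 0.47, "xyz": [0, 0, 0], "angular": [0, 0, 0]}
    - {"grip": 0.47, "xyz": [-25, 0, 0], "angular": [0, 0, 0]}
    - {"grip": 0.47, "xyz": [-50, 0, -20], "angular": [0, 0, 0]}
    - {"grip": 0.47, "xyz": [-50, 0, -70], "angular": [0, 0, 0]}
    - {"grip": 0.47, "xyz": [-50, 0, -120], "angular": [0, 0, 0]}
    - {"grip": 0.47, "xyz": [-50, 0, -160], "angular": [0, 0, 0]}
    - {"grip": 0.47, "xyz": [-50, 0, -160], "angular": [0, 0, 0]}

```text
time_s: 4.3
tcp_pos: [0.5004, 0.1016, 0.2585]
ee_rot: [[-0.226, -0.974, 0.01], [-0.974, 0.226, 0.003], [-0.005, -0.009, -1.0]]
wrist_force: [-0.0, 1.0, 0.8]
gripper_width: 0.47
gripper_force: 0.0
```

```bash
python3 - <<'E'
from station import r
from h import *
s=r.sense();print(where(s));print(go(s,-45,-80,250,90))
E
```

```text
(array([-190.6,  -14. ,  258.5]), [[1.0, 0.002, -0.005], [0.002, -1.0, 0.009], [-0.005, -0.009, -1.0]], array([-1.01, -0.26,  0.8 ]), 0.47, 4.3)
([145.5, 66.3, 7.1], [-0.0114, -0.0029, -1.5691])
```

>>> move_arm:
  series:
    - {"grip": 0.47, "xyz": [145, 66, 8], "angular": [0, 0, -1.569]}
    - {"grip": 0.47, "xyz": [145, 66, 8], "angular": [0, 0, -1.569]}
    - {"grip": 0.47, "xyz": [145, 66, 8], "angular": [0, 0, -1.569]}
    - {"grip": 0.47, "xyz": [145, 66, 8], "angular": [0, 0, -1.569]}
    - {"grip": 0.47, "xyz": [145, 66, 8], "angular": [0, 0, -1.569]}
    - {"grip": 0.47, "xyz": [145, 66, 8], "angular": [0, 0, -1.569]}
    - {"grip": 0.47, "xyz": [145, 66, 8], "angular": [0, 0, -1.569]}
    - {"grip": 0.47, "xyz": [145, 66, 8], "angular": [0, 0, -1.569]}
    - {"grip": 0.47, "xyz": [145, 66, 8], "angular": [0, 0, -1.569]}
    - {"grip": 0.47, "xyz": [145, 66, 8], "angular": [0, 0, -1.569]}

```text
time_s: 5.3
tcp_pos: [0.3996, -0.0257, 0.2433]
ee_rot: [[0.957, -0.29, -0.004], [-0.29, -0.957, -0.001], [-0.004, 0.002, -1.0]]
wrist_force: [-0.0, 0.2, -1.6]
gripper_width: 0.472
gripper_force: 0.0
```

>>> move_arm:
  series:
    - {"grip": 0.47, "xyz": [0, 0, 0], "angular": [0, 0, -0.07]}
    - {"grip": 0.47, "xyz": [0, 0, 0], "angular": [0, 0, -0.07]}

```text
time_s: 5.5
tcp_pos: [0.3998, -0.0256, 0.2434]
ee_rot: [[0.974, -0.228, -0.004], [-0.228, -0.974, -0.001], [-0.003, 0.002, -1.0]]
wrist_force: [-0.8, -0.4, 0.3]
gripper_width: 0.469
gripper_force: 0.0
```

```bash
python3 - <<'E'
from station import r
from h import *
import pickle
s=r.sense();print(where(s))
c=r.capture("wrist");pickle.dump((s,c),open("w1.pkl","wb"));cv2.imwrite("pics/w1.png",c["img"][:,:,::-1])
E
```

```text
(array([-43.8, -83. , 243.4]), [[0.001, 1.0, 0.002], [1.0, -0.001, -0.003], [-0.003, 0.002, -1.0]], array([ 0.59, -0.73,  0.33]), 0.469, 5.5)
```

View pics/w1.png

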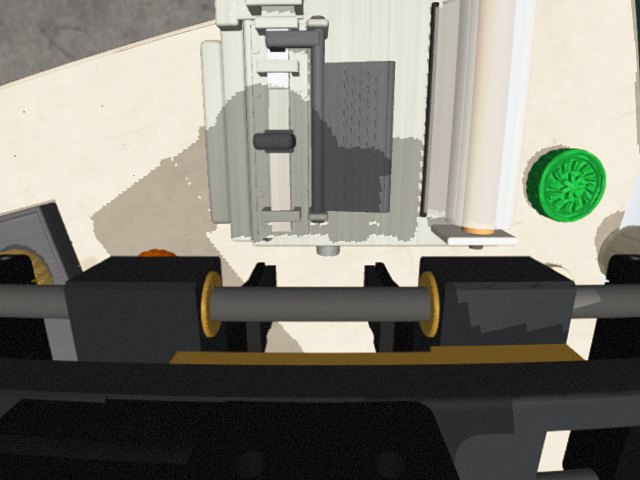

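The wrist view shows the drawer shut, the tab top spanning u 254–296 and v 131–151, and the plate corners at (394,62), (389,212) and (324,213). The bar centre line is at u≈277, and the fingers are at (265,330) and (380,330). I refine the pose from this.

```bash
python3 - <<'E'
import pickle
from h import *
from scipy.optimize import least_squares
s,c=pickle.load(open("w1.pkl","rb"));q0=np.load("q.npy")
P=np.array([[2,30,135],[2,-66,135],[-38,-66,135],[-82,-25,156],[-58,-25,156],[-100,-100,100]])/1e3
uv=np.array([[394,62],[389.5,212],[324,213],[254,150],[296,150],[232,240.]])
W=lambda q:P@R.from_euler('z',q[2]).as_matrix().T+[q[0],q[1],0]
f=lambda q:(pix(c,W(q),s)-uv).ravel()
print(f(q0).reshape(-1,2).round(1))
q=least_squares(f,q0,loss='soft_l1').x
print(q,np.degrees(q[2]-q0[2]));print(f(q).reshape(-1,2).round(1))
np.save("q.npy",q);print(where(s)[:2])
i=c["img"].copy()
for u,v in pix(c,W(q),s): cv2.circle(i,(int(u+.5),int(v+.5)),2,(255,0,0),-1)
cv2.imwrite("pics/w1c.png",cv2.resize(i[40:260,190:410,::-1],None,fx=2.7,fy=2.7,interpolation=cv2.INTER_CUBIC))
E
```

```text
[[-1.1  1.7]
 [-2.3  2.2]
 [ 4.4  1.2]
 [ 2.1  4.1]
 [ 0.1  3.9]
 [17.1  7.7]]
[ 0.47146595 -0.08712756 -1.83021963] -1.7237273960653516
[[ 0.   0.6]
 [-5.5  1.1]
 [ 1.2 -1.6]
 [ 0.3 -1.4]
 [-1.6 -0.4]
 [12.9  3.1]]
(array([-41.1, -85. , 243.4]), [[-0.029, 1.0, 0.002], [1.0, 0.029, -0.003], [-0.003, 0.002, -1.0]])
```

View pics/w1c.png

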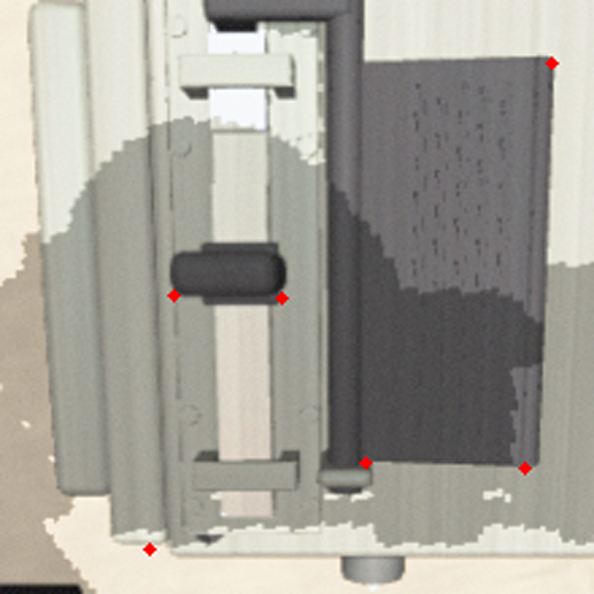

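```bash
python3 - <<'E'
import pickle
from h import *
from scipy.optimize import least_squares
s,c=pickle.load(open("w1.pkl","rb"));q0=np.load("q.npy")
P=np.array([[2,30,135],[2,-66,135],[-38,-66,135],[-82,-25,156],[-58,-25,156],[-100,-100,100]])/1e3
g=np.array([[550,57],[540,465],[364,461],[172,291],[285,291],[171,553.]])
uv=g/2.7+[189.7,39.7]
W=lambda q:P@R.from_euler('z',q[2]).as_matrix().T+[q[0],q[1],0]
f=lambda q:(pix(c,W(q),s)-uv).ravel()
q=least_squares(f,q0,loss='soft_l1').x
print(q,np.degrees(q[2]));print(f(q).reshape(-1,2).round(1))
np.save("q.npy",q);print(where(s)[:2])
print("tab top rear mid",(world(c,uv[3:5].mean(0),.156,s)-[q[0],q[1],0])@R.from_euler('z',q[2]).as_matrix())
print("plate corners",(world(c,uv[:3],.135,s)-[q[0],q[1],0])@R.from_euler('z',q[2]).as_matrix())
s=r=__import__("station").r.sense();print(go(s,-42,-50,175,90))
E
```

```text
[ 0.47277959 -0.08750307 -1.81370376] -103.91757075972554
[[ 0.  -0.6]
 [-4.  -0.8]
 [ 2.3 -0.1]
 [ 1.6  1.1]
 [-0.1  1.5]
 [-6.  -1. ]]
(array([-42.5, -85.7, 243.4]), [[-0.013, 1.0, 0.002], [1.0, 0.013, -0.003], [-0.003, 0.002, -1.0]])
tab top rear mid [[-0.07043834 -0.02425242  0.156     ]]
plate corners [[ 0.00200778  0.0296329   0.135     ]
 [ 0.0047373  -0.06650592  0.135     ]
 [-0.03957905 -0.06605484  0.135     ]]
([35.7, 1.0, 68.5], [0.0015, 0.0027, 0.0114])
```

>>> move_arm:
  series:
    - {"grip": 0.47, "xyz": [36, 1, 0], "angular": [0.001, 0.003, 0.008]}
    - {"grip": 0.47, "xyz": [36, 1, 30], "angular": [0.001, 0.003, 0.008]}
    - {"grip": 0.47, "xyz": [36, 1, 60], "angular": [0.001, 0.003, 0.008]}
    - {"grip": 0.47, "xyz": [36, 1, 72], "angular": [0.001, 0.003, 0.008]}
    - {"grip": 0.47, "xyz": [36, 1, 72], "angular": [0.001, 0.003, 0.008]}

```text
time_s: 6.05
tcp_pos: [0.434, -0.0349, 0.1702]
ee_rot: [[0.971, -0.237, -0.003], [-0.237, -0.971, -0.001], [-0.003, 0.002, -1.0]]
wrist_force: [0.4, 0.4, 0.3]
gripper_width: 0.471
gripper_force: 0.0
```

```bash
python3 - <<'E'
from station import r
from h import *
import pickle
s=r.sense();print(where(s));print(go(s,-42,-50,150,90))
c=r.capture("wrist");pickle.dump((s,c),open("w2.pkl","wb"));cv2.imwrite("pics/w2.png",c["img"][:,:,::-1])
E
```

```text
(array([-41.8, -50.3, 170.2]), [[-0.003, 1.0, 0.002], [1.0, 0.003, -0.003], [-0.003, 0.002, -1.0]], array([-0.44,  0.27,  0.34]), 0.471, 6.05)
([0.4, -0.3, 20.2], [0.0021, 0.003, 0.0033])
```

View pics/w2.png

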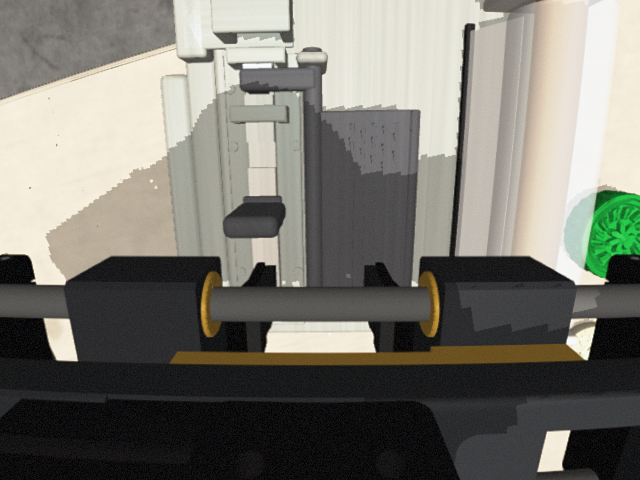

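The left finger stands behind the tab at (255,218), and the right finger is over the plate at (375,280). Now I press.

>>> move_arm:
  series:
    - {"grip": 0.47, "xyz": [0, 0, 6], "angular": [0, 0, 0]}
    - {"grip": 0.47, "xyz": [0, 0, 9], "angular": [0, 0, 0]}
    - {"grip": 0.47, "xyz": [0, 0, 12], "angular": [0, 0, 0]}
    - {"grip": 0.47, "xyz": [0, 0, 15], "angular": [0, 0, 0]}
    - {"grip": 0.47, "xyz": [0, 0, 17], "angular": [0, 0, 0]}
    - {"grip": 0.47, "xyz": [0, 0, 18], "angular": [0, 0, 0]}
    - {"grip": 0.47, "xyz": [0, 0, 18], "angular": [0, 0, 0]}

```text
time_s: 6.8
tcp_pos: [0.436, -0.0346, 0.1549]
ee_rot: [[0.972, -0.235, 0.003], [-0.235, -0.972, -0.001], [0.003, -0.0, -1.0]]
wrist_force: [-0.7, -2.4, 4.9]
gripper_width: 0.467
gripper_force: 2.4
```

>>> move_arm:
  series:
    - {"grip": 0.47, "xyz": [0, 0, 2], "angular": [0, 0, 0]}
    - {"grip": 0.47, "xyz": [0, 0, 4], "angular": [0, 0, 0]}
    - {"grip": 0.47, "xyz": [0, 0, 5], "angular": [0, 0, 0]}
    - {"grip": 0.47, "xyz": [0, 0, 5], "angular": [0, 0, 0]}

```text
time_s: 7.2
tcp_pos: [0.4361, -0.0345, 0.1502]
ee_rot: [[0.972, -0.235, 0.003], [-0.235, -0.972, -0.0], [0.003, -0.001, -1.0]]
wrist_force: [-1.6, -2.6, 7.6]
gripper_width: 0.47
gripper_force: 4.0
```

```bash
python3 - <<'E'
from station import r
from h import *
s=r.sense();print(where(s))
E
```

```text
(array([-42.6, -48.3, 150.2]), [[-0.005, 1.0, -0.001], [1.0, 0.005, 0.003], [0.003, -0.001, -1.0]], array([ 2.87, -0.97,  7.58]), 0.47, 7.2)
```

>>> move_arm:
  series:
    - {"grip": 0.47, "xyz": [4, 0, 0.5], "angular": [0, 0, 0]}
    - {"grip": 0.47, "xyz": [8, 0, 0.5], "angular": [0, 0, 0]}
    - {"grip": 0.47, "xyz": [11, 0, 0.5], "angular": [0, 0, 0]}
    - {"grip": 0.47, "xyz": [14, 0, 0.5], "angular": [0, 0, 0]}
    - {"grip": 0.47, "xyz": [17, 0, 0.5], "angular": [0, 0, 0]}
    - {"grip": 0.47, "xyz": [20, 0, 0.5], "angular": [0, 0, 0]}
    - {"grip": 0.47, "xyz": [23, 0, 0.5], "angular": [0, 0, 0]}

```text
time_s: 7.9
tcp_pos: [0.4532, -0.0406, 0.1487]
ee_rot: [[0.971, -0.237, -0.009], [-0.237, -0.971, -0.001], [-0.009, 0.004, -1.0]]
wrist_force: [-12.4, 0.5, 14.1]
gripper_width: 0.469
gripper_force: 8.1
```

```bash
python3 - <<'E'
from station import r
from h import *
s=r.sense();print(where(s))
E
```

```text
(array([-40.8, -30.3, 148.7]), [[-0.003, 1.0, 0.004], [1.0, 0.003, -0.009], [-0.009, 0.004, -1.0]], array([  2.51, -12.19,  14.08]), 0.469, 7.9)
```

>>> move_arm:
  series:
    - {"grip": 0.47, "xyz": [0, 0, -1], "angular": [0, 0, 0]}
    - {"grip": 0.47, "xyz": [1, 0, -2], "angular": [0, 0, 0]}
    - {"grip": 0.47, "xyz": [3, 0, -2], "angular": [0, 0, 0]}

```text
time_s: 8.2
tcp_pos: [0.457, -0.0412, 0.1501]
ee_rot: [[0.971, -0.237, -0.007], [-0.237, -0.972, -0.001], [-0.006, 0.002, -1.0]]
wrist_force: [-7.9, -1.7, 6.1]
gripper_width: 0.469
gripper_force: 4.7
```

```bash
python3 - <<'E'
from station import r
from h import *
s=r.sense();print(where(s))
c=r.capture("wrist");cv2.imwrite("pics/w3.png",c["img"][:,:,::-1])
E
```

```text
(array([-41.2, -26.5, 150.1]), [[-0.004, 1.0, 0.002], [1.0, 0.004, -0.006], [-0.006, 0.002, -1.0]], array([ 3.52, -7.23,  6.12]), 0.469, 8.2)
```

View pics/w3.png

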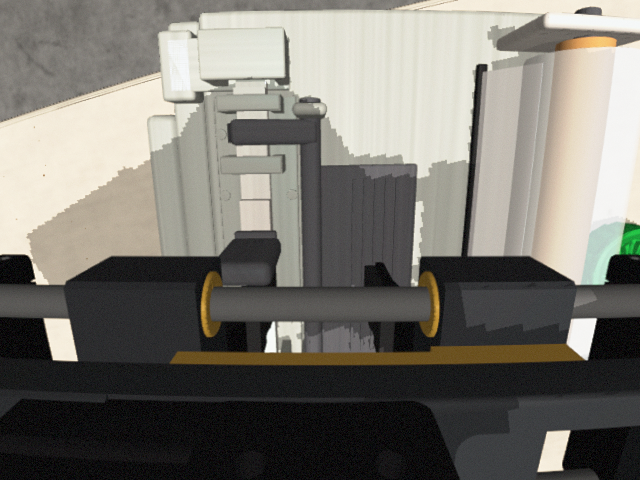

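The view shows the tab at (250,255) held against the finger and the tooth arm raised at (270,130). The bolt is moving, so I continue.

>>> move_arm:
  series:
    - {"grip": 0.47, "xyz": [3, 0, 0], "angular": [0, 0, 0]}
    - {"grip": 0.47, "xyz": [6, 0, 0], "angular": [0, 0, 0]}
    - {"grip": 0.47, "xyz": [9, 0, 0], "angular": [0, 0, 0]}
    - {"grip": 0.47, "xyz": [12, 0, 0], "angular": [0, 0, 0]}
    - {"grip": 0.47, "xyz": [15, 0, 0], "angular": [0, 0, 0]}

```text
time_s: 8.75
tcp_pos: [0.4718, -0.0446, 0.1501]
ee_rot: [[0.971, -0.237, -0.007], [-0.237, -0.971, -0.001], [-0.006, 0.002, -1.0]]
wrist_force: [-7.9, -0.2, 5.5]
gripper_width: 0.469
gripper_force: 4.7
```

```bash
python3 - <<'E'
from station import r
from h import *
s=r.sense();print(where(s))
E
```

```text
(array([-41.4, -11.3, 150.1]), [[-0.004, 1.0, 0.002], [1.0, 0.004, -0.006], [-0.006, 0.002, -1.0]], array([ 2.06, -7.62,  5.52]), 0.469, 8.75)
```

>>> move_arm:
  series:
    - {"grip": 0.47, "xyz": [3, 0, 0], "angular": [0, 0, 0]}
    - {"grip": 0.47, "xyz": [6, 0, 0], "angular": [0, 0, 0]}
    - {"grip": 0.47, "xyz": [9, 0, 0], "angular": [0, 0, 0]}
    - {"grip": 0.47, "xyz": [11, 0, 0], "angular": [0, 0, 0]}
    - {"grip": 0.47, "xyz": [13, 0, 0], "angular": [0, 0, 0]}
    - {"grip": 0.47, "xyz": [14, 0, 0], "angular": [0, 0, 0]}

```text
time_s: 9.35
tcp_pos: [0.4819, -0.0471, 0.15]
ee_rot: [[0.971, -0.237, -0.015], [-0.237, -0.972, 0.001], [-0.014, 0.003, -1.0]]
wrist_force: [-19.6, 9.0, 17.2]
gripper_width: 0.471
gripper_force: 11.7
```

```bash
python3 - <<'E'
from station import r
from h import *
s=r.sense();print(where(s))
E
```

```text
(array([-41.4,  -0.9, 150. ]), [[-0.004, 1.0, 0.003], [1.0, 0.004, -0.014], [-0.014, 0.003, -1.0]], array([ -4.07, -21.16,  17.19]), 0.471, 9.35)
```

>>> move_arm:
  series:
    - {"grip": 0.47, "xyz": [2, 0, 0], "angular": [0, 0, 0]}
    - {"grip": 0.47, "xyz": [4, 0, 0], "angular": [0, 0, 0]}
    - {"grip": 0.47, "xyz": [4, 0, 0], "angular": [0, 0, 0]}

```text
time_s: 9.65
tcp_pos: [0.4822, -0.0473, 0.15]
ee_rot: [[0.972, -0.236, -0.022], [-0.236, -0.972, 0.001], [-0.022, 0.004, -1.0]]
wrist_force: [-29.4, 13.6, 23.8]
gripper_width: 0.468
gripper_force: 17.1
```

```bash
python3 - <<'E'
from station import r
from h import *
s=r.sense();print(where(s))
c=r.capture("wrist");cv2.imwrite("pics/w4.png",c["img"][:,:,::-1])
E
```

```text
(array([-41.3,  -0.5, 150. ]), [[-0.005, 1.0, 0.004], [1.0, 0.005, -0.022], [-0.022, 0.004, -1.0]], array([ -6.1 , -31.79,  23.84]), 0.468, 9.65)
```

View pics/w4.png

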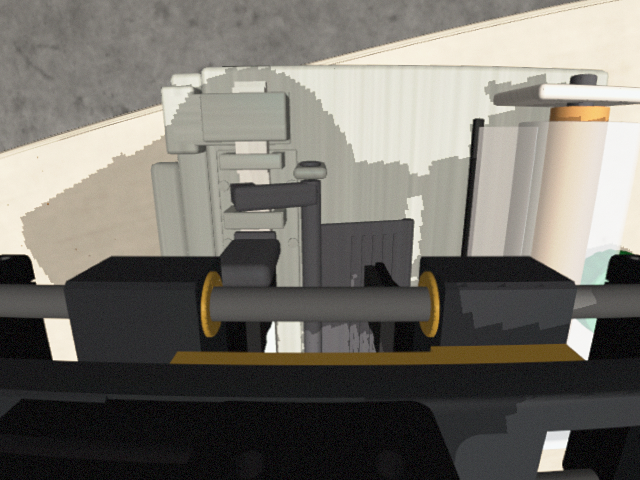

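The bolt end now sticks out past the keeper's far side at (250,87), so the bolt is against its stop. I ease off, let the catch up while still touching the tab, then retreat.

>>> move_arm:
  series:
    - {"grip": 0.47, "xyz": [-3, 0, -1], "angular": [0, 0, 0]}
    - {"grip": 0.47, "xyz": [-4, 0, -5], "angular": [0, 0, 0]}
    - {"grip": 0.47, "xyz": [-4, 0, -10], "angular": [0, 0, 0]}
    - {"grip": 0.47, "xyz": [-4, 0, -15], "angular": [0, 0, 0]}
    - {"grip": 0.47, "xyz": [-4, 0, -20], "angular": [0, 0, 0]}
    - {"grip": 0.47, "xyz": [-16, 0, -24], "angular": [0, 0, 0]}
    - {"grip": 0.47, "xyz": [-20, 0, -60], "angular": [0, 0, 0]}
    - {"grip": 0.47, "xyz": [-40, 0, -90], "angular": [0, 0, 0]}
    - {"grip": 0.47, "xyz": [-80, 0, -100], "angular": [0, 0, 0]}
    - {"grip": 0.47, "xyz": [-80, 0, -100], "angular": [0, 0, 0]}

```text
time_s: 10.7
tcp_pos: [0.4132, -0.0286, 0.2534]
ee_rot: [[0.972, -0.235, 0.01], [-0.235, -0.972, 0.004], [0.008, -0.006, -1.0]]
wrist_force: [0.6, -0.6, 0.7]
gripper_width: 0.472
gripper_force: 0.0
```

```bash
python3 - <<'E'
from station import r
from h import *
s=r.sense();print(where(s))
c=r.capture("wrist");cv2.imwrite("pics/w5.png",c["img"][:,:,::-1])
p=np.array([[-70,11,156],[-70,-25,156],[2,30,135],[-70,92,111]])/1e3;q=np.load("q.npy")
print(pix(c,p@R.from_euler('z',q[2]).as_matrix().T+[q[0],q[1],0],s))
E
```

```text
(array([-42.9, -72. , 253.4]), [[-0.006, 1.0, -0.006], [1.0, 0.006, 0.008], [0.008, -0.006, -1.0]], array([0.43, 0.74, 0.72]), 0.472, 10.7)
[[277.67980321 113.62483883]
 [278.6514757  172.54099074]
 [390.00189111  87.32233476]
 [283.71636633  -0.56131065]]
```

View pics/w5.png

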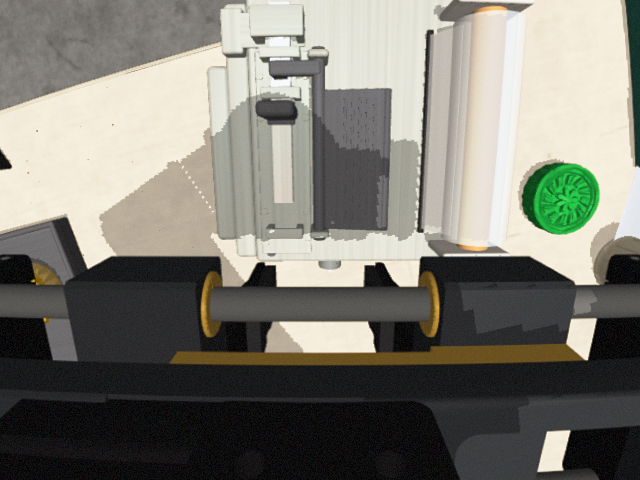

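The view shows the tab at (276,108), the tooth arm lowered at (290,68) and the plate back up. I check the bolt travel numerically against the first close picture.

```bash
python3 - <<'E'
from station import r
from h import *
import pickle
q=np.load("q.npy");Rz=R.from_euler('z',q[2]).as_matrix()
s1,c1=pickle.load(open("w1.pkl","rb"));s2=r.sense();c2=r.capture("wrist")
def sub(c,s,win,th=75):
    g=cv2.GaussianBlur(cv2.cvtColor(c["img"],cv2.COLOR_RGB2GRAY),(3,3),0);u0,u1,v0,v1=win
    p=g[v0:v1,u0:u1].mean(1);print(p.round().astype(int).tolist())
    d=np.where(p<th)[0];return d[0]+v0,d[-1]+v0
for s,c,w in((s1,c1,(266,286,120,165)),(s2,c2,(266,286,80,135))):
    a,b=sub(c,s,w);print(a,b,[((world(c,[276,v],.156,s)-[q[0],q[1],0])@Rz*1e3)[0,1].round(1) for v in(a-.5,b+.5)])
for s,c,n in((s1,c1,"w1"),(s2,c2,"w5")):  # plate near/far rows in the column 350
    g=cv2.cvtColor(c["img"],cv2.COLOR_RGB2GRAY)[:,340:360].mean(1);d=np.where(g[30:245]<120)[0]+30
    print(n,d[0],d[-1],[((world(c,[350,v],.135,s)-[q[0],q[1],0])@Rz*1e3)[0,1].round(1) for v in(d[0]-.5,d[-1]+.5)])
E
```

```text
[207, 207, 208, 208, 207, 208, 208, 208, 198, 159, 106, 78, 71, 66, 67, 72, 75, 78, 79, 79, 78, 78, 77, 76, 75, 72, 67, 62, 58, 61, 70, 81, 114, 166, 198, 204, 203, 202, 202, 202, 202, 202, 202, 202, 201]
132 150 [np.float64(-15.0), np.float64(-26.0)]
[147, 196, 232, 243, 244, 244, 243, 238, 229, 224, 226, 223, 212, 196, 181, 170, 164, 161, 153, 140, 145, 148, 116, 81, 72, 74, 77, 78, 79, 79, 78, 77, 77, 75, 72, 67, 62, 55, 44, 36, 36, 47, 65, 80, 84, 92, 125, 169, 195, 200, 199, 199, 199, 199, 199]
104 122 [np.float64(18.4), np.float64(7.1)]
w1 63 211 [np.float64(28.1), np.float64(-66.6)]
w5 92 231 [np.float64(28.4), np.float64(-66.5)]
```

```bash
python3 -c "
from station import r
print(r.finish_job())"
```

```text
the job is handed in; nothing more can be done
None
```

I handed the job in at about 11 s on the robot's clock: the drawer is home against its stop, the bolt is pushed to its stop through the keeper, and the last image shows the catch sprung back up with the gripper clear. The bolt travel measured from images is about 34 mm, so the lock is inferred from that and the catch position; no pass/fail result came back.

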